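Reset the tripped zone of a warming tray

ROBOT

A 6-joint arm with a two-finger parallel gripper is mounted at the origin on a cart in front of the work surface, level with it; the furniture and walls round the work are solid. World frame = base frame: x ahead of the robot, y to its left, z up, the work surface at z = 0. Lengths are in mm, angles in rad, forces in N, time in s.
With the tool pointing down it reaches from about 350 to 950 mm from the base axis. Payload 17.4 kg.
Tool frame: the origin (TCP) lies on the centre line of the jaws, within the pads' length; the fingertips stand 14 mm ahead of it and the grasp point (between the pads) lies 5 mm behind it (tip_reach is the distance from the TCP to the fingertips, in mm); z points along the fingers, y is the direction in which the jaws open and shut (so a half turn about z gives the same grasp; the last joint's range is limited). The gripper opens to 93 mm and grips with 3 to 60 N. Pads are 15 mm wide; open, the fingers measure 128 mm over their backs; the gripper's body (75 mm by 188 mm) begins 65 mm behind the grasp point.
Start: joints at [1.147, 0.116, 1.442, -0, 1.584, -0.038], TCP at [254.011, 625.389, 232.646] pointing down, gripper open.
Joint ranges: [-2.83, 2.83], [-0.83, 2.19], [0.07, 2.5], [-1.14, 4.28], [0.01, 3], [-2.97, 2.97]. Speed limits (rad/s): [1.89, 1.89, 2.22, 3.14, 3.14, 3.14].

INTERFACE

Orientations are given as [roll, pitch, yaw] about the fixed x, y, z axes, in that order (R = Rz(yaw) Ry(pitch) Rx(roll)).
In Python, from bench import read_state, camera, sign_off, boxes_of, pinpoint, tip_reach gives the robot as it stands. The module is installed in compiled form; this text tells all that it offers.
- The arm moves only by the tool play_rows, never from a script. Its argument "moves" is a list that holds one entry, the list of rows, each a list of 6 numbers: the shift along the world's x, y, z in mm, then the turn, a rotation vector about the world's x, y, z in degrees. A call has 1 to 12 rows; each row shifts and turns the commanded pose from where the row before left it; what a row does not reach is not made up. A row lasts 1/12 s, in which the tool goes at most 41.7 mm and 7.16 degrees, less where a joint would pass 70% of its speed; a pose out of reach is approached as far as the arm can. A call with a gripper value outside its range is refused whole. "claw" is the opening, from 0 (shut) to 1 (fully open), set as the call begins (left out, the last holds). The fingers move at their own pace and stop on an object; "grip_force" is the grip in N (left out, the last holds). Time passes only in rows, so rows that do not move let the fingers close. It gives the time, the measured TCP pose, the force and the opening at its end, in the units of the state.
- read_state(): the state, without advancing time (a new reading comes with each control period).
- camera(name): name is "scene" or "top" or "wrist"; returns a dict with "image" (400x640x3 uint8, red, green, blue), "fovy" (degrees; the focal length in pixels is half the picture's height over the tangent of half this angle, whatever the lens; pixels are square), "cx", "cy" (the principal point, pixels), "world_from_camera" (4x4, takes a point from camera to world coordinates); the wrist camera has in their place "hand_eye" (4x4, takes a point from camera to tool coordinates, whose origin is the TCP and whose axes are the flange's). Camera axes: x right, y down, z forward; pixel columns grow to the right and rows downward; lengths in mm; the calibration is good to about 2 mm. A picture is of the moment at which its call begins: read the wrist's pose just before it. There is no depth.
- sign_off(): hands the job in, once; it reports no verdict.
Trained networks look in a picture, given as the dict that the camera call returned (one of the last four; its "shot" number tells which), for a name from the list of things; names that differ only in an ending like _2 or _b are one class to them, and where a whole thing is asked for, a point or a joint stands for the part that bears it (a point fixed in the world has none). Each returns a list of dicts, best first, with "score" (0 to 1); they miss things now and then, are a little off and sometimes report something else, mostly with a low value. They report only what shows in the picture. A call takes as long as a camera call. They do not tell look-alikes from the thing itself.
- boxes_of(picture, target): "box" ([left, top, right, bottom] in pixels, round what is visible of it).
- pinpoint(picture, target): "xy" ([column, row] in pixels: a listed point, or the origin of a listed thing).
The state is a dict: "time": time; "joint_pos": joint angles; "qvel": joint speeds; "joint_torque": joint torques, N m; "tool_pos": TCP position; "tool_rot": TCP orientation; "contact_force": force on the tool from outside, world axes, zero at the start; "wrist_torque": the same for the moment, N m; "width": opening from 0.0 (shut) to 1.0 (fully open).
Only numpy, scipy, OpenCV 4.12 (cv2) and the standard library are available. Lean on these libraries where they do the work, as an engineer would, in place of code of your own. Each camera call takes 0.05 s, during which the arm holds its last target. There are 200 camera calls.

TASK

The warming-tray zone under the little patterned cup has tripped. Reset it with the white knob directly in front of that zone: pull the knob up until it clicks out, let go and leave it standing out for about two seconds, then push it fully home again. Leave the other knob, the dishes and everything else as they are.

Things in the scene. Friction and masses are not known exactly. Their poses are not given: they have to be found in the camera images.
- warming_tray: dark warming tray with a black glass top, fixed, 236 (x) x 320 (y) mm. Origin: centre of its underside, on the table; x points from the control deck (edge nearer the robot) to the back, y left, z up. The deck is 36 mm above the table, the glass 40. Two ringed zones, 120 mm diameter, at x = +34, y = +80 (left) and -80 (right); a printed line leads from each to its knob
- knob_left_top (a point): centre of the top of the left (+y) knob: white, round, upright, straight-sided, 31 mm across, 28 tall, does not turn. Pushed home, its underside is 4 mm and its top 32 mm above the deck; it moves straight up by 16 mm, showing an orange stem. In the tray's frame it is at x = -83, y = +80 mm. Nothing rises more than 60 mm above the deck within 130 mm of it
- knob_left (a joint): travel of that knob, m: 0 = pushed home, 0.016 = fully pulled out. Sprung over-centre detent: it takes about 6 N to leave either end, less towards the middle; past the middle it snaps on by itself and stays at that end when let go
- knob_right_top (a point): centre of the top of the right (-y) knob: white, round, upright, straight-sided, 31 mm across, 28 tall, does not turn. Pushed home, its underside is 4 mm and its top 32 mm above the deck; it moves straight up by 16 mm, showing an orange stem. In the tray's frame it is at x = -83, y = -80 mm. Nothing rises more than 60 mm above the deck within 130 mm of it
- knob_right (a joint): travel of that knob, m: 0 = pushed home, 0.016 = fully pulled out. Sprung over-centre detent: it takes about 6 N to leave either end, less towards the middle; past the middle it snaps on by itself and stays at that end when let go
- cup: small white cup with a pale blue pattern and a handle, 62 mm across (88 with the handle), 50 high; stands loose on one of the two zones of the warming tray; origin at the centre of its foot, z up
- dip_bowl: small round bowl, black outside, white inside, 90 mm across, 35 high; stands loose on one of the two zones of the warming tray; origin at the centre of its foot, z up
- dark_jug: black stoneware jug, 92 x 120 x 128 high (mm); bystander, loose on the table round the tray; origin at the centre of its underside
- pepper_mill: brown wooden mill, 58 across, 170 high (mm); bystander, loose on the table round the tray; origin at the centre of its underside
- salt_mill: small clear mill with a grey cap, 44 across, 90 high (mm); bystander, loose on the table round the tray; origin at the centre of its underside
- egg_timer: teal wind-up timer, 63 across, 58 high (mm); bystander, loose on the table round the tray; origin at the centre of its underside
- glass: clear drinking glass, 80 across, 91 high (mm); bystander, loose on the table round the tray; origin at the centre of its underside
There are look-alikes about, which are no part of the job. Leave any pink or yellow look-alike of the cup alone. What is shaped like the dip_bowl but yellow is not meant.

How it is judged:
By the outcome, as a careful person would: the job done as asked, in the order asked, and still so for the second after the job is handed in, with the robot touching nothing.
It also fails if it takes over 38 s, if anything falls off the work surface, if the arm or the gripper's body presses on something with over 40 N, if the wrist force passes 120 N, or if a joint passes its speed limit or range.

## Working session

There is one attempt and no reset: what is moved stays moved. The work goes in short steps, Python scripts to look and compute and a tool call to move; the robot and the scene stay as the last step left them, time stands still between calls to the robot, and variables do not carry over. Pictures are saved under pics/ and viewed, about 8 in all and at most 12, crops included, and the job is handed in when it is done.

Besides the shell and the picture viewer there is one more tool, called after ">>>" by a JSON object that holds its "fn" and its "kwargs". play_rows: Moves the arm, as the interface text tells. Its arguments: {"type":"object","properties":{"moves":{"type":"array"},"claw":{"type":"number"},"grip_force":{"type":"number"}},"required":["moves"]}

```bash
mkdir -p pics; cat > h.py <<'E'
import numpy as np, cv2
from bench import *
def save(p,n): cv2.imwrite('pics/'+n,p['image'][:,:,::-1])
def ray(p,xy,T=None):
    T=np.array(p['world_from_camera']) if T is None else T
    f=200/np.tan(np.radians(p['fovy'])/2)
    d=np.array([(xy[0]-p['cx'])/f,(xy[1]-p['cy'])/f,1]); return T[:3,3],T[:3,:3]@d
def onz(p,xy,z,T=None):
    o,d=ray(p,xy,T); return o+d*(z-o[2])/d[2]
E
python3 - <<'E'
from h import *
s=read_state(); print(s['time'],s['tool_pos'],s['tool_rot'],s['width'],tip_reach)
im=[]
for n in('scene','top'):
    p=camera(n); im.append(p['image'])
    for t in('knob_left_top','knob_right_top','cup','dip_bowl','warming_tray'):
        for r in pinpoint(p,t)[:3]: print(n,t,np.round(r['xy']),round(r['score'],2),np.round(onz(p,r['xy'],{'k':68,'w':0}.get(t[0],40))))
        
cv2.imwrite('pics/a.png',im[0][:,:,::-1]);cv2.imwrite('pics/b.png',im[1][:,:,::-1])
E
```

```text
0.0 [253.94707451 625.21104596 231.8937056 ] [-3.14043449e+00 -5.34215941e-05  2.75582652e+00] 1.003909603716912 14.0
scene knob_left_top [305. 177.] 0.42 [581. 135.  68.]
scene knob_right_top [330. 213.] 0.41 [520. -15.  68.]
scene cup [395. 276.] 0.7 [ 483. -265.   40.]
scene cup [368. 207.] 0.69 [628. -71.  40.]
scene cup [299. 265.] 0.64 [348. -49.  40.]
scene dip_bowl [339. 170.] 0.87 [691.  87.  40.]
scene warming_tray [338. 196.] 0.77 [630.  45.   0.]
scene warming_tray [450. 234.] 0.64 [ 724. -297.    0.]
top knob_left_top [277. 181.] 0.59 [573. 135.  68.]
top knob_right_top [331. 203.] 0.69 [512. -20.  68.]
top cup [408. 212.] 0.84 [ 493. -245.   40.]
top cup [343. 169.] 0.79 [620. -55.  40.]
top cup [338. 260.] 0.59 [354. -43.  40.]
top dip_bowl [219. 193.] 0.9 [542. 304.  40.]
top dip_bowl [295. 146.] 0.87 [687.  88.  40.]
top warming_tray [279. 180.] 0.7 [593. 137.   0.]
top warming_tray [314. 170.] 0.66 [626.  29.   0.]
```

View pics/a.png

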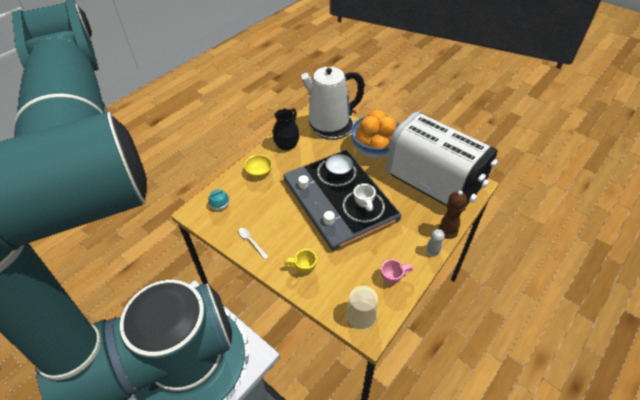

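View pics/b.png

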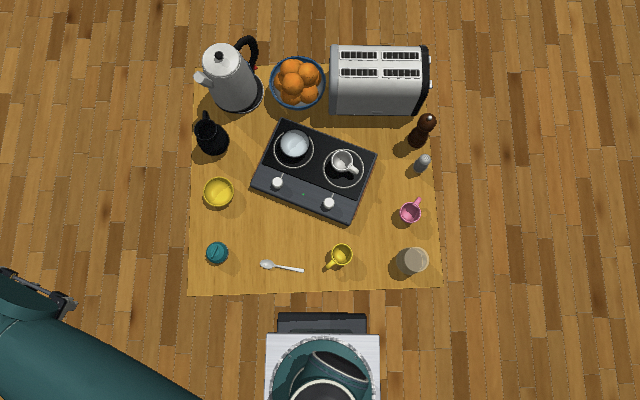

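Candidates for the knob are the left one at (277,182), in front of the bowl's zone, and the right one at (329,203), in front of the zone with the white patterned cup at (343,165). The pink cup (410,212), yellow cup (340,256) and yellow bowl (218,193) are look-alikes off the tray. I choose the right knob. The jaws already lie along the tray's y axis, so I'll move above it and check from near.

>>> {"fn": "play_rows", "kwargs": {"moves": [[[11,-27,0,0,0,0],[11,-27,0,0,0,0],[11,-27,0,0,0,0],[11,-27,0,0,0,0],[11,-27,0,0,0,0],[11,-27,0,0,0,0],[11,-27,0,0,0,0],[11,-27,0,0,0,0],[11,-27,0,0,0,0],[11,-27,0,0,0,0],[11,-27,0,0,0,0],[11,-27,0,0,0,0]]], "claw": 1}}

```text
time: 1.6
tool_pos: [386.2, 300.1, 232.8]
tool_rot: [3.141, 0.0, 2.756]
contact_force: [0.4, -0.1, 0.4]
width: 0.998
```

>>> {"fn": "play_rows", "kwargs": {"moves": [[[11,-27,0,0,0,0],[11,-27,0,0,0,0],[11,-27,0,0,0,0],[11,-27,0,0,0,0],[11,-27,0,0,0,0],[11,-27,0,0,0,0],[11,-27,0,0,0,0],[11,-27,0,0,0,0],[11,-27,0,0,0,0],[11,-27,0,0,0,0],[11,-27,0,0,0,0],[0,0,0,0,0,0]]]}}

```text
time: 2.6
tool_pos: [508.0, 0.9, 232.4]
tool_rot: [-3.141, 0.0, 2.753]
contact_force: [0.7, 0.9, 0.4]
width: 1.0
```

```bash
cat > w.py <<'E'
from h import *
from scipy.spatial.transform import Rotation as R
import sys
s=read_state(); print(s['time'],np.round(s['tool_pos'],1),np.round(s['tool_rot'],3),np.round(s['contact_force'],1),s['width'])
T=np.eye(4);T[:3,:3]=R.from_euler('xyz',s['tool_rot']).as_matrix();T[:3,3]=s['tool_pos']
p=camera('wrist'); T=T@np.array(p['hand_eye'])
for t in('knob_left_top','knob_right_top','cup','dip_bowl'):
    for r in pinpoint(p,t)[:2]: print(t,np.round(r['xy'],1),round(r['score'],2),np.round(onz(p,r['xy'],68 if t[0]=='k' else 40,T),1))
save(p,sys.argv[1])
q=camera('top')
for r in pinpoint(q,'knob_right_top')[:2]: print('top',np.round(r['xy'],1),round(r['score'],2),np.round(onz(q,r['xy'],68),1))
E
python3 w.py c.png
```

```text
2.6 [508.    0.9 232.4] [-3.141  0.     2.753] [0.7 0.9 0.4] 0.9998426487723999
knob_left_top [486.4 193.1] 0.59 [570.7 136.1  68. ]
knob_right_top [310.4 200.4] 0.8 [516.5 -13.7  68. ]
knob_right_top [ 42.7 134.4] 0.61 [ 373.6 -205.3   68. ]
cup [229.7  58. ] 0.98 [374. -33.  40.]
cup [307.1 300.4] 0.94 [623.5 -63.4  40. ]
dip_bowl [619.9  95.7] 0.95 [539.5 283.8  40. ]
top [328.8 202.3] 0.58 [512.9 -14.6  68. ]
```

View pics/c.png

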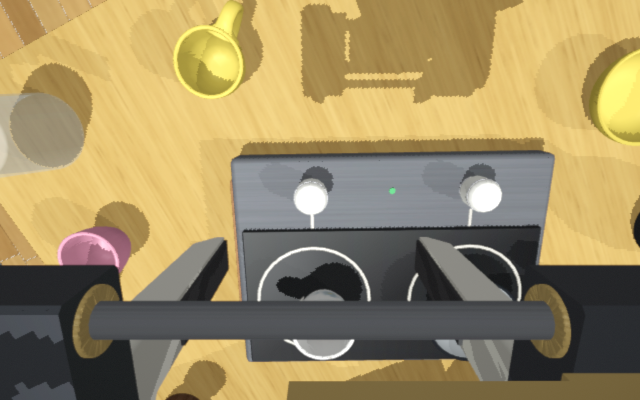

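The wrist view shows the right knob at (310,197), with a printed line to the zone under the white cup at (320,300). The left knob is at (484,193). This confirms the choice, so I'll descend to hover height and measure again.

>>> {"fn": "play_rows", "kwargs": {"moves": [[[1,-2,-14,0,0,0],[1,-2,-14,0,0,0],[1,-2,-14,0,0,0],[1,-2,-14,0,0,0],[1,-2,-14,0,0,0],[1,-2,-14,0,0,0],[1,-2,-14,0,0,0],[0,-1,-14,0,0,0],[0,0,0,0,0,0],[0,0,0,0,0,0]]]}}

```text
time: 3.78
tool_pos: [513.7, -10.7, 119.9]
tool_rot: [-3.141, -0.001, 2.756]
contact_force: [-1.0, 0.3, 0.0]
width: 0.999
```

```bash
python3 w.py d.png
```

```text
3.7833 [513.7 -10.7 119.9] [-3.141e+00 -1.000e-03  2.756e+00] [-1.   0.3  0. ] 0.9994486069731633
knob_left_top [587.5 228.4] 0.94 [574.6 136.1  68. ]
knob_right_top [317.  233.9] 0.6 [516.7 -14.9  68. ]
cup [317.  369.3] 0.92 [626.9 -60.7  40. ]
cup [198.6  23.3] 0.84 [378.1 -33.5  40. ]
top [330.9 202.5] 0.54 [512.4 -20.5  68. ]
```

View pics/d.png

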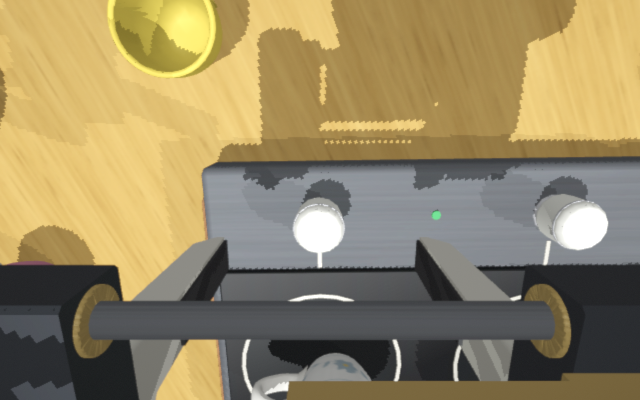

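The knob's top is at (319,231), about +2, −4 mm from the TCP. I'll descend with the fingertips stopping about 8 mm above the deck, then close.

>>> {"fn": "play_rows", "kwargs": {"moves": [[[1,-2,-10,0,0,0],[1,-2,-10,0,0,0],[0,0,-10,0,0,0],[0,0,-10,0,0,0],[0,0,-8,0,0,0],[0,0,-8,0,0,0],[0,0,-6,0,0,0],[0,0,0,0,0,0],[0,0,0,0,0,0]]]}}

```text
time: 4.88
tool_pos: [515.9, -14.6, 58.4]
tool_rot: [-3.141, -0.0, 2.756]
contact_force: [-0.3, 0.2, 1.7]
width: 1.003
```

>>> {"fn": "play_rows", "kwargs": {"moves": [[[0,0,0,0,0,0],[0,0,0,0,0,0],[0,0,0,0,0,0],[0,0,0,0,0,0],[0,0,0,0,0,0],[0,0,0,0,0,0],[0,0,0,0,0,0],[0,0,0,0,0,0],[0,0,0,0,0,0],[0,0,0,0,0,0]]], "claw": 0, "grip_force": 25}}

```text
time: 5.72
tool_pos: [516.1, -14.3, 58.7]
tool_rot: [3.141, 0.0, 2.756]
contact_force: [8.5, 22.2, 0.3]
width: 0.336
```

>>> {"fn": "play_rows", "kwargs": {"moves": [[[0.3,0.8,0,0,0,0],[0,0,0,0,0,0],[0,0,0,0,0,0]]]}}

```text
time: 5.97
tool_pos: [516.3, -13.8, 58.7]
tool_rot: [3.142, 0.0, 2.756]
contact_force: [-0.1, 0.8, 1.5]
width: 0.322
```

The knob is gripped and centred, with a 30–31 mm opening and the side force relieved. Next I pull it up.

>>> {"fn": "play_rows", "kwargs": {"moves": [[[0,0,2,0,0,0],[0,0,2,0,0,0],[0,0,2,0,0,0],[0,0,2,0,0,0],[0,0,2,0,0,0],[0,0,2,0,0,0],[0,0,2,0,0,0],[0,0,2,0,0,0],[0,0,0.5,0,0,0],[0,0,0,0,0,0],[0,0,0,0,0,0]]]}}

```text
time: 6.88
tool_pos: [516.3, -13.8, 74.8]
tool_rot: [3.142, -0.0, 2.756]
contact_force: [4.7, 2.6, -5.7]
width: 0.322
```

>>> {"fn": "play_rows", "kwargs": {"moves": [[[0,0,0,0,0,0],[0,0,0,0,0,0],[0,0,0,0,0,0],[0,0,0,0,0,0],[0,0,0,0,0,0],[0,0,0,0,0,0]]], "claw": 1}}

```text
time: 7.38
tool_pos: [516.3, -13.8, 75.2]
tool_rot: [-3.142, -0.0, 2.756]
contact_force: [-0.8, 0.3, -0.7]
width: 0.703
```

```bash
python3 w.py e.png
```

```text
7.3833 [516.3 -13.8  75.2] [-3.142 -0.     2.756] [-0.8  0.3 -0.7] 0.7031846290145487
knob_right_top [318.4 273.4] 0.59 [523.4 -18.4  68. ]
```

View pics/e.png

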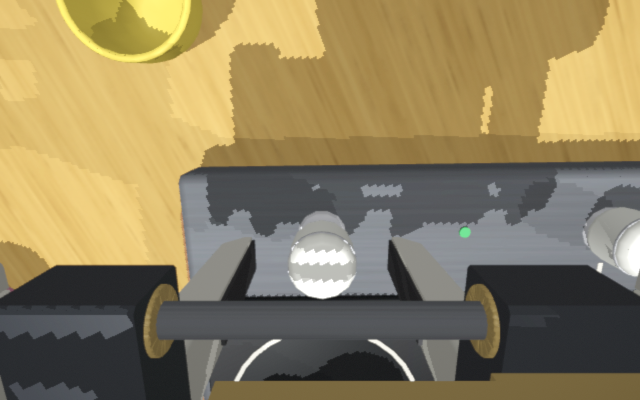

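The knob at (322,265) seems to be standing out and free of both fingers. I'll rise and verify from higher up while it waits.

>>> {"fn": "play_rows", "kwargs": {"moves": [[[0,0,5,0,0,0],[0,0,10,0,0,0],[0,0,15,0,0,0],[0,0,15,0,0,0],[0,0,0,0,0,0],[0,0,0,0,0,0]]]}}

```text
time: 8.23
tool_pos: [516.8, -13.8, 121.3]
tool_rot: [3.141, 0.002, 2.756]
contact_force: [-0.0, 0.1, -0.4]
width: 1.002
```

```bash
python3 w.py f.png
```

```text
8.2333 [516.8 -13.8 121.3] [3.141e+00 2.000e-03 2.756e+00] [-0.   0.1 -0.4] 1.0023558668900883
knob_left_top [584.4 221.1] 0.98 [573.5 133.1  68. ]
knob_right_top [318.4 236.5] 0.84 [522.3 -18.1  68. ]
cup [318.9 361.8] 0.78 [625.9 -60.5  40. ]
top [329.7 202. ] 0.54 [513.8 -17.1  68. ]
```

View pics/f.png

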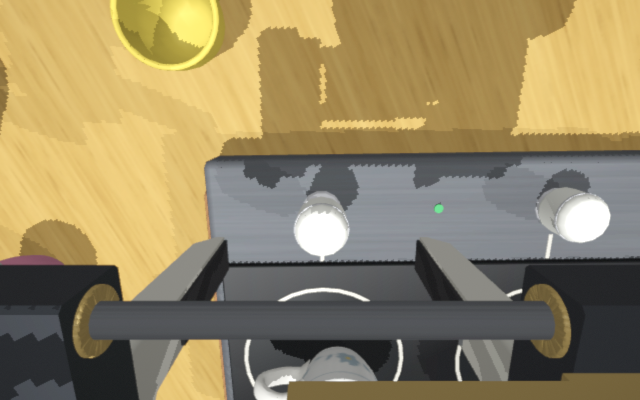

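Compared with the earlier view, the knob is clearly taller: its top is wider (55 against 51 px) and its side shows. It is standing out. I'll close the jaws above it and push it home after about 2.3 s of standing.

>>> {"fn": "play_rows", "kwargs": {"moves": [[[0,0,0,0,0,0],[0,0,0,0,0,0],[0,0,0,0,0,0],[0,0,0,0,0,0],[0,0,-2,0,0,0],[0,0,-2,0,0,0],[0,0,-2,0,0,0],[0,0,-2,0,0,0],[0,0,-2,0,0,0],[0,0,-2,0,0,0]]], "claw": 0, "grip_force": 25}}

```text
time: 9.42
tool_pos: [516.3, -13.8, 107.9]
tool_rot: [-3.142, -0.0, 2.756]
contact_force: [0.1, 0.7, 0.1]
width: 0.328
```

>>> {"fn": "play_rows", "kwargs": {"moves": [[[0,0,-4,0,0,0],[0,0,-4,0,0,0],[0,0,-4,0,0,0],[0,0,-3,0,0,0],[0,0,-3,0,0,0],[0,0,-3,0,0,0],[0,0,-2,0,0,0],[0,0,-2,0,0,0],[0,0,-1,0,0,0],[0,0,0,0,0,0]]]}}

```text
time: 10.25
tool_pos: [516.3, -13.8, 82.3]
tool_rot: [3.142, -0.0, 2.756]
contact_force: [-0.9, -0.0, 1.0]
width: 0.005
```

>>> {"fn": "play_rows", "kwargs": {"moves": [[[0,0,-0.5,0,0,0],[0,0,-0.5,0,0,0],[0,0,-0.5,0,0,0],[0,0,0,0,0,0]]]}}

```text
time: 10.58
tool_pos: [516.5, -13.9, 82.1]
tool_rot: [3.141, 0.001, 2.756]
contact_force: [-7.1, 0.7, 17.1]
width: 0.005
```

The tips meet 17 N at a height of 68 mm, so the knob is on its home stop. I'll retreat and check.

>>> {"fn": "play_rows", "kwargs": {"moves": [[[0,0,4,0,0,0],[0,0,8,0,0,0],[0,0,14,0,0,0],[0,0,14,0,0,0],[0,0,0,0,0,0],[0,0,0,0,0,0]]], "claw": 1}}

```text
time: 11.08
tool_pos: [516.8, -13.8, 121.6]
tool_rot: [3.141, 0.002, 2.756]
contact_force: [-0.5, -0.2, -0.7]
width: 0.384
```

>>> {"fn": "play_rows", "kwargs": {"moves": [[[0,0,0,0,0,0],[0,0,0,0,0,0],[0,0,0,0,0,0],[0,0,0,0,0,0]]]}}

```text
time: 11.42
tool_pos: [516.1, -13.8, 120.1]
tool_rot: [-3.141, -0.001, 2.756]
contact_force: [0.3, 0.5, -1.5]
width: 0.671
```

```bash
python3 w.py g.png
```

```text
11.4167 [516.1 -13.8 120.1] [-3.141e+00 -1.000e-03  2.756e+00] [ 0.3  0.5 -1.5] 0.6705019560518202
knob_left_top [590.6 221.8] 0.69 [573.8 135.7  68. ]
knob_right_top [318.9 227.5] 0.82 [515.9 -15.4  68. ]
cup [317.1 362.8] 0.95 [624.3 -61.6  40. ]
cup [201.4  12.6] 0.88 [376.  -32.5  40. ]
top [325.9 200.9] 0.63 [516.8  -6.3  68. ]
```

View pics/g.png

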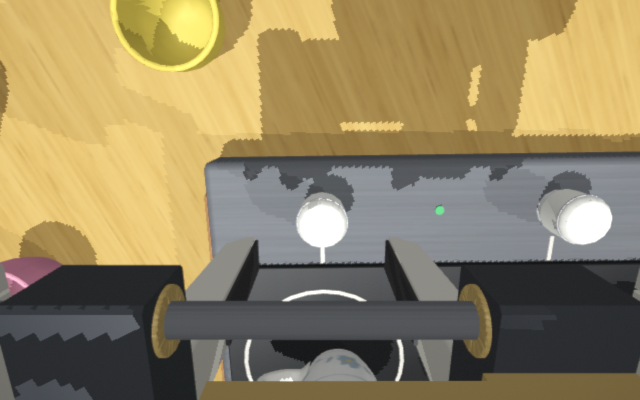

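The knob at (322,221) is back to its home size of about 51 px, and the cup and left knob haven't moved. The gripper is clear, so I'm handing in.

```bash
python3 -c "
from bench import *; print(sign_off())"
```

```text
the job is handed in; nothing more can be done
None
```

I reset the zone under the patterned cup with the right-hand knob and handed the job in at about 11.5 s on the robot's clock, against the 38 s limit. `sign_off` gives no verdict, so the result rests on these checks:

- **Pull:** I gripped the knob and raised it 16 mm. After I let go, the wrist picture showed it standing out on its own.
- **Wait:** It stood free for between 2 and 3 s, a little over the two asked for. This is estimated from the move times.
- **Push:** I pushed it down with the closed fingertips. They met 17 N at about 68 mm above the table, which is the knob's home height.
- **Last picture:** The knob is back to its first apparent size, and its position measures within 1 mm of the first close reading. The left knob and cup had not moved, and the gripper was clear above. I did not check the other dishes and items again, but nothing went near them.

Two readings were off:

- **Overhead camera:** Its last reading of the knob was about 9 mm off in y from the wrist camera's. I trusted the wrist view and the contact height.
- **Side force:** It reached about 24 N as the jaws first closed. A shift of under 1 mm relieved it before I pulled.

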